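# Fetch the blue rod box from behind the jar

### The job

I need the box of blue glass rods from the bench shelf, but the red-lidded jar stands in front of it. First move the jar out of the way and stand it upright in the steel tray, then draw the blue box right out of the shelf and set it down flat in the middle of the grey, black-edged work mat. Lift and set both down gently and without tipping them, let go of them, and leave everything else where it is.

Things in the scene. Friction and masses are not known exactly. Their poses are not given: they have to be found in the camera images.
- jar: The jar in the way: clear glass jar of red, orange and white glass offcuts with a red screw lid. Body 62 mm across up to 66 mm high, shoulder, then the lid, 54 mm across from 76 to 94 mm high. About 0.3 kg. Origin at the centre of its underside, z up. It starts on the bench about 10 to 20 mm in front of the pull of the blue box.
- box_blue: The wanted box: open-topped blue sheet-steel box with blue glass rods inside, 140 mm long (its x), 60 mm wide (its y), 50 mm high, walls 3 mm; about 0.35 kg. Origin at the centre of its underside, z up; -x is its front, which looks towards the robot. It starts in one of the shelf's three bays, on the bench, with its front 20 mm out of the bay. It can be carried by its two long outer sides (60 mm) once it is out.
- box_blue_pull (a point): The grasp point of the blue box's steel pull: a vertical round bar, 10 mm thick, reaching from 7 to 47 mm above the underside; the bar's axis stands 28 mm in front of the box's front face. This point is on the bar's axis, 27 mm above the underside; its axes are those of the box. The bar can be pinched from above with the fingers on its two sides (along the box's y).
- shelf: Fixed grey sheet-steel bench shelf, 170 mm deep (its x), 274 mm wide (its y), top surface 79 mm above the bench, with three bays side by side, 90 mm apart, each 86 mm wide and 75 mm high, without a floor. The bays open to its -x (towards the robot); a lip 14 mm high closes the foot of their far ends. Origin at bench level in the middle of its plan. Screwed-down foot flanges, 24 mm wide and 3 mm thick, stick out at its two ends.
- tray: Fixed open stainless steel tray, 300 mm (its x) by 220 mm (its y), 48 mm high, walls and floor 3 mm; a narrow rim and two end handles reach 170 mm from its centre along x. Origin at the centre of its underside. Its middle is free; tweezers lie inside along its +x end.
- mat: Fixed flat work mat, grey with a black border, 220 mm (its x) by 240 mm (its y), 6 mm thick, empty. Origin at the centre of its underside.
- box_yellow: A box like the blue one but yellow, in another bay; to be left alone. Origin and axes as for the blue box.
- box_green: A box like the blue one but green, in another bay; to be left alone. Origin and axes as for the blue box.
- rods_left: Tall glass jar of glass rods on the shelf top, 88 mm across, about 250 mm high with its rods; to be left alone. Origin at the centre of its underside.
- rods_right: Like rods_left, on the other end of the shelf top; to be left alone.
- spare_jar: A jar of the red-lidded one's size but with a white lid, on the bench to the right of the shelf; to be left alone. Origin at the centre of its underside.
- paddle: Graphite paddle with a wooden handle, 230 mm long, 24 mm high, lying on the bench beyond the mat; to be left alone. Origin under the middle of the black blade.
- tweezers: Steel tweezers, 165 mm long, 8 mm high, lying in the tray across its +x end, about 110 mm from the tray's centre; to be left alone. Origin near their middle.

How it is judged:
By the outcome, as a careful person would: the job done as asked, in the order asked, and still so for the second after the job is handed in, with the robot touching nothing.
It also fails if it takes over 72 s, if anything falls off the work surface, if the arm or the gripper's body presses on something with over 40 N, if the wrist force passes 120 N, or if a joint passes its speed limit or range.

### The arm

A 6-joint arm with a two-finger parallel gripper is mounted at the origin on the work surface. World frame = base frame: x ahead of the robot, y to its left, z up, the work surface at z = 0. Lengths are in m, angles in rad, forces in N, time in s.
With the tool pointing down it reaches from about 0.375 to 0.9 m from the base axis. Payload 3.1 kg.
Tool frame: the origin (TCP) lies midway between the tips of the shut fingers; the grasp point (between the pads) lies 19 mm behind it (manip.grasp_offset is the distance from the TCP to the grasp point, in m); z points along the fingers, y is the line along which they close (so a half turn about z gives the same grasp; the last joint's range is limited). The gripper opens to 85 mm and grips with 20 to 120 N. Pads are 22 mm wide; open, the fingers measure 114 mm over their backs; the gripper's body (76 mm by 85 mm) begins 54 mm behind the grasp point. The pads swing forward as they close: fully open they stand 13 mm farther back than shut.
Start: joints at [1.081, 0.527, 1.433, -0, 1.181, -0.178], TCP at [0.191, 0.595, 0.231] pointing down, gripper open.
Joint ranges: [-3.08, 3.08], [-0.75, 2.2], [0.22, 2.44], [-1.43, 4.57], [0, 2.65], [-2.85, 2.85]. Speed limits (rad/s): [2.79, 2.79, 3.14, 3.14, 3.14, 3.14].

### API

Orientations are given as a unit quaternion [x, y, z, w].
In Python, from station import sensors, cams, order, manip gives the robot as it stands.
- The arm moves only by the tool move_arm, never from a script. Its argument "targets" is a list of rows, each an object of numbers: "dx", "dy", "dz": the shift along the world's x, y, z normalised to -1 to 1, where 1 is 25 mm; "rx", "ry", "rz": the turn, a rotation vector about the world's x, y, z normalised to -1 to 1, where 1 is 30 degrees. A call has exactly 10 rows; each row shifts and turns the commanded pose from where the row before left it; what a row does not reach is not made up. A row lasts 1/8 s, in which the tool goes at most 62.5 mm and 10.7 degrees, less where a joint would pass 70% of its speed; a pose out of reach is approached as far as the arm can. A call with a number of a shift or a turn outside -1 to 1 is refused whole. A call with a gripper value outside its range is refused whole. "claw" is the opening in per cent of the stroke, from 0 (shut) to 100 (fully open), set as the call begins (left out, the last holds). The fingers move at their own pace and stop on an object; "newtons" is the grip in N (left out, the last holds). Time passes only in rows, so rows that do not move let the fingers close, or fill a call up. It gives the time, the measured TCP pose, the force, the opening and the grip force at its end, in the units of the state.
- sensors.sense(): the state, without advancing time (a new reading comes with each control period).
- cams.snapshot(name): name is "scene" or "top" or "wrist"; returns the picture (384x512x3 uint8, red, green, blue); there is no depth.
- cams.camera_model(name): a dict with "fx", "fy", "cx", "cy" (pixels), "extrinsics" (4x4, takes a point from world to camera coordinates). Camera axes: x right, y down, z forward; pixel columns grow to the right and rows downward; lengths in m; the calibration is good to about 2 mm. A picture is of the moment at which its call begins: read the wrist's pose just before it. camera_model takes no time and is no camera call; for the wrist camera it gives the pose at the moment of the call.
- order.sign_off(): hands the job in; it is judged then, once.
The state is a dict: "t": time; "q": joint angles; "qd": joint speeds; "tau": joint torques, N m; "tcp_pos": TCP position; "tool_rot": TCP orientation; "force": force on the tool from outside, world axes, zero at the start; "ft_torque": the same for the moment, N m; "finger_gap": opening from 0.0 (shut) to 1.0 (fully open); "gripper_force": force on a finger pad.
Only numpy, scipy, OpenCV 4.12 (cv2) and the standard library are available. Lean on these libraries where they do the work, as an engineer would, in place of code of your own. Each camera call takes 0.05 s, during which the arm holds its last target. There are 200 camera calls.

## Working session

There is one attempt and no reset: what is moved stays moved. The work goes in short steps, Python scripts to look and compute and a tool call to move; the robot and the scene stay as the last step left them, time stands still between calls to the robot, and variables do not carry over. Pictures are saved under pics/ and viewed, at most 12 in all, crops included, and the job is handed in when it is done.

Besides the shell and the picture viewer there is one more tool, called after "Call:" as name(argument=value, ...) on one line, values as JSON. move_arm: Moves the arm, as the interface text tells. Scaled input: -1 to 1 covers 25 mm each way for a shift and 30 degrees each way for a turn. Its arguments: {"type":"object","properties":{"targets":{"type":"array"},"claw":{"type":"number"},"newtons":{"type":"number"}},"required":["targets"]}

```bash
ls; mkdir -p pics; python3 - <<'E'
from station import sensors,cams,manip
import cv2,numpy as np,json
s=sensors.sense();print(s);print(manip.grasp_offset)
for n in("scene","top"):
    im=cams.snapshot(n);cv2.imwrite(f"pics/{n}0.png",im[:,:,::-1]);m=cams.camera_model(n)
    print(n,m["fx"],m["cx"],m["cy"],np.round(m["extrinsics"],4).tolist())
E
```

```text
pics
{'t': 0.0, 'q': array([ 1.08148696e+00,  5.28457269e-01,  1.43389544e+00, -2.47560774e-05,
        1.18139580e+00, -1.78486423e-01]), 'qd': array([ 2.90868256e-03,  2.30745308e-04, -1.97483170e-03,  6.84809861e-04,
        4.03410342e-04, -6.78713931e-05]), 'tau': array([-7.81931976e-04, -4.42340326e+01, -1.78025848e+01, -2.25634599e-04,
        8.33624712e-03,  1.84509713e-05]), 'tcp_pos': array([0.19078177, 0.59442223, 0.23034127]), 'tool_rot': array([ 1.54781880e-01,  9.87948079e-01, -1.02214619e-03, -3.42452704e-04]), 'force': array([ 0.39629219,  0.43569599, -0.49520972]), 'ft_torque': array([-0.01969341, -0.00378652,  0.00641569]), 'gripper_force': 0.0, 'finger_gap': 0.9993712931594843}
0.0187
scene 364.5704953544584 255.60942199389288 182.38701491183932 [[-0.9934, 0.1133, -0.016, 0.632], [0.1013, 0.8062, -0.5829, -0.0442], [-0.0531, -0.5807, -0.8124, 1.1647], [0.0, 0.0, 0.0, 1.0]]
top 453.4767462524302 255.38159498144088 193.47129831671802 [[-0.0063, -0.9999, -0.0095, 0.0222], [-0.9895, 0.0076, -0.1444, 0.6219], [0.1445, 0.0085, -0.9895, 1.2382], [0.0, 0.0, 0.0, 1.0]]
```

View pics/top0.png

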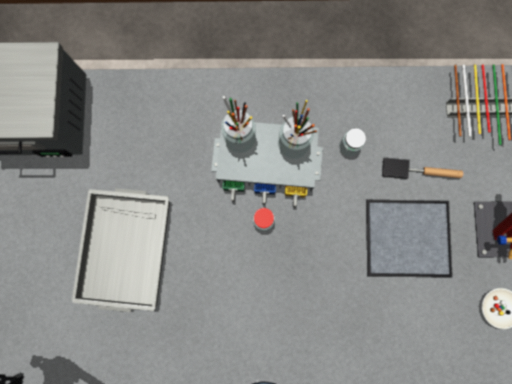

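View pics/scene0.png

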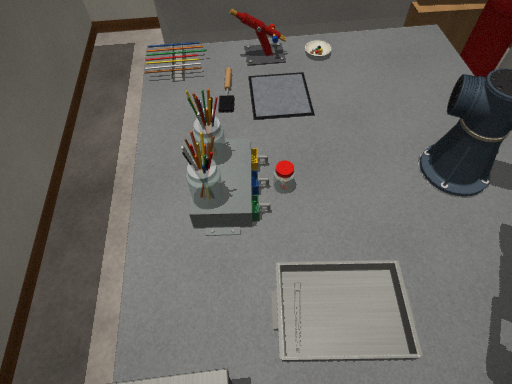

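The top view shows the jar lid at about (263,219), the blue box front and pull at (264,190), and the shelf at (267,155). The tray is at (122,250) and the mat at (409,238). The scene view agrees, with the lid at (285,168). Next I'll measure these with masks and rays.

```bash
cat > h.py <<'E'
import numpy as np,cv2
from station import sensors,cams
def ray(n,uv,z,m=None):
    m=m or cams.camera_model(n);E=np.array(m["extrinsics"]);R=E[:3,:3];c=-R.T@E[:3,3]
    d=R.T@np.array([(uv[0]-m["cx"])/m["fx"],(uv[1]-m["cy"])/m["fy"],1]);return c+d*(z-c[2])/d[2]
def proj(n,p):
    m=cams.camera_model(n);E=np.array(m["extrinsics"]);q=E[:3,:3]@p+E[:3,3]
    return np.array([m["fx"]*q[0]/q[2]+m["cx"],m["fy"]*q[1]/q[2]+m["cy"]])
def hsv(im): return cv2.cvtColor(im,cv2.COLOR_RGB2HSV)
def mask(im,h0,h1,s=120,v=60):
    h=hsv(im);a=h[...,0];k=(a>=h0)&(a<=h1) if h0<=h1 else (a>=h0)|(a<=h1)
    return (k&(h[...,1]>=s)&(h[...,2]>=v)).astype(np.uint8)
def roi(m,x0,y0,x1,y1):
    o=np.zeros_like(m);o[y0:y1,x0:x1]=m[y0:y1,x0:x1];return o
def blob(m):
    c=max(cv2.findContours(m,cv2.RETR_EXTERNAL,cv2.CHAIN_APPROX_NONE)[0],key=cv2.contourArea)
    return c,np.array(cv2.minEnclosingCircle(c)[0]),cv2.minEnclosingCircle(c)[1]
E
python3 - <<'E'
from h import *
t=cv2.imread("pics/top0.png")[:,:,::-1].copy();s=cv2.imread("pics/scene0.png")[:,:,::-1].copy()
c,u,r=blob(roi(mask(t,170,8),240,200,290,240));print("lid top",u,r,ray("top",u,.094)[:2])
c,u,r=blob(roi(mask(s,170,8),265,155,300,182));print("lid scene",u,r,cv2.boundingRect(c),ray("scene",u,.09)[:2])
for n,h in(("green",(50,85)),("blue",(100,125)),("yellow",(18,34))):
    m=roi(mask(t,*h,s=90,v=40),215,175,320,205);c,u,r=blob(m);b=cv2.minAreaRect(c);print(n,cv2.boundingRect(c),np.round(b[0],1),ray("top",b[0],.05)[:2])
# dark mat border
g=cv2.cvtColor(t,cv2.COLOR_RGB2GRAY)
m=roi((g<50).astype(np.uint8),355,190,462,285);c,_,_=blob(m);b=cv2.minAreaRect(c);print("mat",b);P=np.array([ray("top",p,.006)[:2] for p in cv2.boxPoints(b)]);print(P.round(3).tolist(),P.mean(0))
m=roi((g>165).astype(np.uint8),65,180,180,320);c,_,_=blob(m);b=cv2.minAreaRect(c);print("tray",b);P=np.array([ray("top",p,.048)[:2] for p in cv2.boxPoints(b)]);print(P.round(3).tolist(),P.mean(0))
a=cv2.resize(t[110:240,205:330],None,fx=4.5,fy=4.5,interpolation=cv2.INTER_CUBIC)
cv2.imwrite("pics/crop1.png",a[:,:,::-1])
E
```

```text
lid top [263.36746216 217.59638977] 9.7652587890625 [ 0.54892433 -0.0037717 ]
lid scene [284.42855835 168.5       ] 9.258588790893555 (276, 160, 18, 18) [5.50295779e-01 5.47806776e-04]
green (223, 181, 21, 10) [233.1 185.3] [0.64521816 0.08076886]
blue (254, 183, 22, 11) [264.5 188. ] [ 0.63676073 -0.00809562]
yellow (284, 186, 24, 12) [295.7 191.2] [ 0.62697093 -0.09596137]
mat ((437.4895935058594, 274.745361328125), (11.219969749450684, 31.016124725341797), 69.22774505615234)
[[0.391, -0.45], [0.421, -0.534], [0.392, -0.543], [0.361, -0.459]] [ 0.39118342 -0.49630689]
tray ((119.79342651367188, 248.59361267089844), (83.11936950683594, 118.65538024902344), 7.386044025421143)
[[0.325, 0.525], [0.651, 0.499], [0.619, 0.263], [0.295, 0.298]] [0.47257806 0.39607676]
```

View pics/crop1.png

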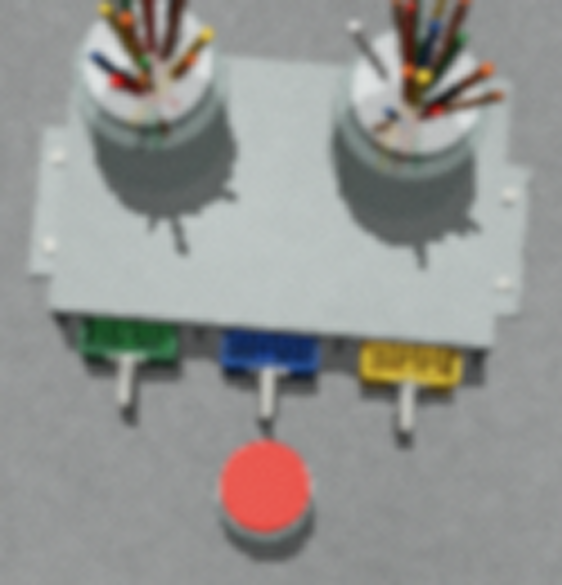

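The crop shows the lid centre at crop (265,487), clear of the blue pull tip at (267,425). The shelf is turned about -5°. I'll start towards the jar and turn the tool to line up with the shelf on the way.

Call:
move_arm(targets=[{"dx":0.58,"dy":-0.96,"rz":0.022},{"dx":0.58,"dy":-0.96,"rz":0.022},{"dx":0.58,"dy":-0.96,"rz":0.022},{"dx":0.58,"dy":-0.96,"rz":0.022},{"dx":0.58,"dy":-0.96,"rz":0.022},{"dx":0.58,"dy":-0.96,"rz":0.022},{"dx":0.58,"dy":-0.96,"rz":0.022},{"dx":0.58,"dy":-0.96,"rz":0.022},{"dx":0.58,"dy":-0.96,"rz":0.022},{"dx":0.58,"dy":-0.96,"rz":0.022}], claw=100, newtons=40)

```text
schema error: expected keys dx, dy, dz, rx, ry, rz
```

Call:
move_arm(targets=[{"dx":0.58,"dy":-0.96,"rz":0.022},{"dx":0.58,"dy":-0.96,"rz":0.022},{"dx":0.58,"dy":-0.96,"rz":0.022},{"dx":0.58,"dy":-0.96,"rz":0.022},{"dx":0.58,"dy":-0.96,"rz":0.022},{"dx":0.58,"dy":-0.96,"rz":0.022},{"dx":0.58,"dy":-0.96,"rz":0.022},{"dx":0.58,"dy":-0.96,"rz":0.022},{"dx":0.58,"dy":-0.96,"rz":0.022},{"dx":0.58,"dy":-0.96,"rz":0.022}])

```text
schema error: expected keys dx, dy, dz, rx, ry, rz
```

```bash
python3 - <<'E'
from h import *
s=sensors.sense();print(s["t"],s["tcp_pos"],s["tool_rot"],s["force"])
m=cams.camera_model("wrist");im=cams.snapshot("wrist");cv2.imwrite("pics/w1.png",im[:,:,::-1]);np.save("w1.npy",m)
mm=mask(im,170,8);c,u,r=blob(mm);print("lid",u,r,cv2.boundingRect(c),ray("wrist",u,.094,m))
# refined from top image
t=cv2.imread("pics/top0.png")[:,:,::-1].copy();g=cv2.cvtColor(t,cv2.COLOR_RGB2GRAY)
b=roi((g<60).astype(np.uint8),360,192,458,282);n,l,st,_=cv2.connectedComponentsWithStats(b);pts=cv2.findNonZero((b>0).astype(np.uint8))
q=cv2.minAreaRect(pts);P=np.array([ray("top",p,.006)[:2] for p in cv2.boxPoints(q)]);print("mat",q,P.round(3).tolist(),P.mean(0),np.linalg.norm(P-np.roll(P,1,0),axis=1))
# shelf front corners (crop px /4.5 + offset)
F=[ray("top",(205+x/4.5,110+y/4.5),.079)[:2] for x,y in((50,312),(490,348))];print("shelf front",F,np.degrees(np.arctan2(F[0][0]-F[1][0],F[0][1]-F[1][1])),np.linalg.norm(F[0]-F[1]))
print("pull tip",ray("top",(205+267/4.5,110+418/4.5),.047))
for z in(.003,.048):print("tray corners z",z,[ray("top",p,z)[:2].round(3).tolist() for p in((90,191),(168,196),(155,309),(74,304))])
E
```

```text
0.1 [0.19081042 0.59447517 0.23041781] [ 1.54774205e-01  9.87949366e-01 -9.45846227e-04 -3.17056017e-04] [ 0.19494101  0.93512126 -0.30089094]Traceback (most recent call last):
  File "<stdin>", line 4, in <module>
  File "h.py", line 16, in blob
    c=max(cv2.findContours(m,cv2.RETR_EXTERNAL,cv2.CHAIN_APPROX_NONE)[0],key=cv2.contourArea)
ValueError: max() iterable argument is empty
```

View pics/w1.png

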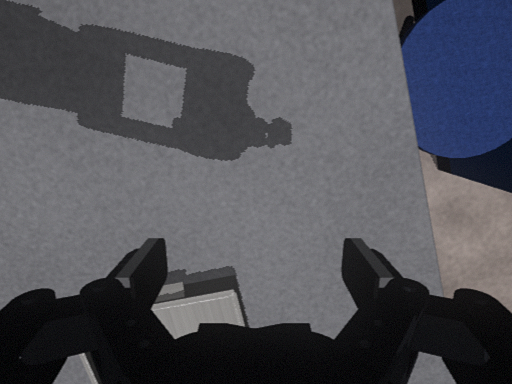

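The moves were refused because every row needs all six keys, so the arm hasn't moved. The wrist picture shows only bench and the tray edge at (200,290). I'll send the moves again.

Call:
move_arm(targets=[{"dx":0.58,"dy":-0.96,"dz":0,"rx":0,"ry":0,"rz":0.022},{"dx":0.58,"dy":-0.96,"dz":0,"rx":0,"ry":0,"rz":0.022},{"dx":0.58,"dy":-0.96,"dz":0,"rx":0,"ry":0,"rz":0.022},{"dx":0.58,"dy":-0.96,"dz":0,"rx":0,"ry":0,"rz":0.022},{"dx":0.58,"dy":-0.96,"dz":0,"rx":0,"ry":0,"rz":0.022},{"dx":0.58,"dy":-0.96,"dz":0,"rx":0,"ry":0,"rz":0.022},{"dx":0.58,"dy":-0.96,"dz":0,"rx":0,"ry":0,"rz":0.022},{"dx":0.58,"dy":-0.96,"dz":0,"rx":0,"ry":0,"rz":0.022},{"dx":0.58,"dy":-0.96,"dz":0,"rx":0,"ry":0,"rz":0.022},{"dx":0.58,"dy":-0.96,"dz":0,"rx":0,"ry":0,"rz":0.022}], claw=100, newtons=40)

```text
t: 1.4
tcp_pos: [0.3364, 0.3542, 0.2312]
tool_rot: [0.097, 0.995, -0.0, -0.0]
force: [0.1, -0.8, -0.2]
finger_gap: 0.998
gripper_force: 0.0
```

Call:
move_arm(targets=[{"dx":0.58,"dy":-0.96,"dz":0,"rx":0,"ry":0,"rz":0.022},{"dx":0.58,"dy":-0.96,"dz":0,"rx":0,"ry":0,"rz":0.022},{"dx":0.58,"dy":-0.96,"dz":0,"rx":0,"ry":0,"rz":0.022},{"dx":0.58,"dy":-0.96,"dz":0,"rx":0,"ry":0,"rz":0.022},{"dx":0.58,"dy":-0.96,"dz":0,"rx":0,"ry":0,"rz":0.022},{"dx":0.58,"dy":-0.96,"dz":0,"rx":0,"ry":0,"rz":0.022},{"dx":0.58,"dy":-0.96,"dz":0,"rx":0,"ry":0,"rz":0.022},{"dx":0.58,"dy":-0.96,"dz":0,"rx":0,"ry":0,"rz":0.022},{"dx":0.58,"dy":-0.96,"dz":0,"rx":0,"ry":0,"rz":0.022},{"dx":0.58,"dy":-0.96,"dz":0,"rx":0,"ry":0,"rz":0.022}])

```text
t: 2.65
tcp_pos: [0.4813, 0.1142, 0.2311]
tool_rot: [0.04, 0.999, 0.0, -0.0]
force: [0.5, -0.5, -0.1]
finger_gap: 1.001
gripper_force: 0.0
```

```bash
python3 - <<'E'
from h import *
s=sensors.sense();print(s["t"],s["tcp_pos"],s["tool_rot"],s["force"])
m=cams.camera_model("wrist");im=cams.snapshot("wrist");cv2.imwrite("pics/w2.png",im[:,:,::-1]);np.save("w2.npy",m)
try:
    c,u,r=blob(mask(im,170,8));print("lid",u,r,cv2.boundingRect(c),ray("wrist",u,.094,m))
except ValueError: print("no red")
t=cv2.imread("pics/top0.png")[:,:,::-1].copy();g=cv2.cvtColor(t,cv2.COLOR_RGB2GRAY)
b=roi((g<60).astype(np.uint8),360,192,458,282)
q=cv2.minAreaRect(cv2.findNonZero(b));P=np.array([ray("top",p,.006)[:2] for p in cv2.boxPoints(q)]);print("mat",q,P.round(3).tolist(),P.mean(0),np.linalg.norm(P-np.roll(P,1,0),axis=1))
F=[ray("top",(205+x/4.5,110+y/4.5),.079)[:2] for x,y in((50,312),(490,348))];print("shelf front",F,np.degrees(np.arctan2(F[0][0]-F[1][0],F[0][1]-F[1][1])),np.linalg.norm(F[0]-F[1]))
print("pull tip",ray("top",(205+267/4.5,110+418/4.5),.047))
print("tray corners",[ray("top",p,.048)[:2].round(3).tolist() for p in((90,191),(168,196),(155,309),(74,304))])
E
```

```text
2.65 [0.48134785 0.11420073 0.23114524] [ 4.00604131e-02  9.99197238e-01  8.33466252e-06 -2.08028172e-04] [ 0.5212469  -0.51763879 -0.14608033]
lid [148.9057312  249.45492554] 27.138389587402344 (122, 225, 55, 44) [ 0.54401075 -0.00151162  0.094     ]
mat ((409.0, 238.0), (76.0, 84.0), 90.0) [[0.606, -0.306], [0.604, -0.549], [0.387, -0.534], [0.389, -0.297]] [ 0.49665375 -0.42148942] [0.21746362 0.24299988 0.21736095 0.23724688]
shelf front [array([0.657524  , 0.12603272]), array([ 0.63296887, -0.1439119 ])] 5.19752577937436 0.27105912396775883
pull tip [ 0.59477605 -0.00727004  0.047     ]
tray corners [[0.632, 0.487], [0.616, 0.265], [0.305, 0.294], [0.32, 0.516]]
```

View pics/w2.png

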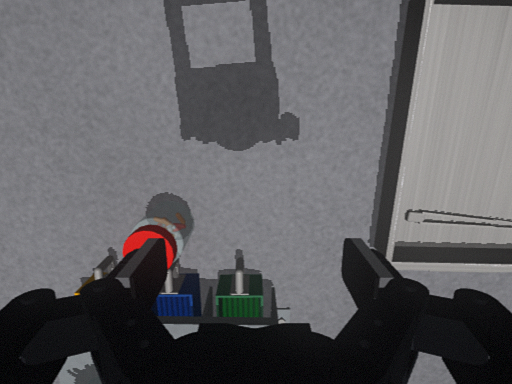

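The wrist view shows the lid at (149,249), partly hidden by a finger, and the blue box at (175,300). The green pull is at (239,260) and the tray is on the right. Jar estimate is (0.549, -0.002), with the shelf at -5.2°. I'll move over the jar, then descend.

Call:
move_arm(targets=[{"dx":0.27,"dy":-0.47,"dz":-0.24,"rx":0,"ry":0,"rz":0},{"dx":0.27,"dy":-0.47,"dz":-0.24,"rx":0,"ry":0,"rz":0},{"dx":0.27,"dy":-0.47,"dz":-0.24,"rx":0,"ry":0,"rz":0},{"dx":0.27,"dy":-0.47,"dz":-0.24,"rx":0,"ry":0,"rz":0},{"dx":0.27,"dy":-0.47,"dz":-0.24,"rx":0,"ry":0,"rz":0},{"dx":0.27,"dy":-0.47,"dz":-0.24,"rx":0,"ry":0,"rz":0},{"dx":0.27,"dy":-0.47,"dz":-0.24,"rx":0,"ry":0,"rz":0},{"dx":0.27,"dy":-0.47,"dz":-0.24,"rx":0,"ry":0,"rz":0},{"dx":0.27,"dy":-0.46,"dz":-0.24,"rx":0,"ry":0,"rz":0},{"dx":0.27,"dy":-0.46,"dz":-0.24,"rx":0,"ry":0,"rz":0}])

```text
t: 3.95
tcp_pos: [0.5491, -0.0027, 0.1709]
tool_rot: [0.04, 0.999, 0.0, 0.0]
force: [-0.8, -0.2, 0.2]
finger_gap: 1.0
gripper_force: 0.0
```

```bash
python3 - <<'E'
from h import *
s=sensors.sense();print(s["t"],s["tcp_pos"])
m=cams.camera_model("wrist");im=cams.snapshot("wrist");t=cams.snapshot("top")
cv2.imwrite("pics/w3.png",np.hstack([im[:,:,::-1],cv2.resize(t[100:290,200:320,::-1],(242,384))]))
c,u,r=blob(mask(im,170,8));print("lid",u,r,cv2.boundingRect(c),ray("wrist",u,.094,m))
E
```

```text
3.95 [ 0.5490857  -0.00274767  0.17090339]
lid [253.11714172 197.81587219] 34.413883209228516 (220, 164, 68, 69) [ 0.54676044 -0.00381907  0.094     ]
```

View pics/w3.png

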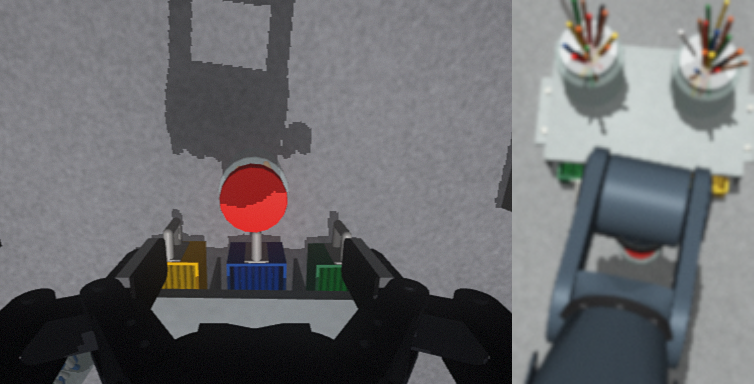

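The lid is centred between the fingers at (253,198), which gives (0.547, -0.004). The blue pull is right behind it at (256,250). I'll descend and grip the body.

Call:
move_arm(targets=[{"dx":-0.04,"dy":-0.04,"dz":-0.56,"rx":0,"ry":0,"rz":0},{"dx":0,"dy":0,"dz":-0.56,"rx":0,"ry":0,"rz":0},{"dx":0,"dy":0,"dz":-0.56,"rx":0,"ry":0,"rz":0},{"dx":0,"dy":0,"dz":-0.56,"rx":0,"ry":0,"rz":0},{"dx":0,"dy":0,"dz":-0.56,"rx":0,"ry":0,"rz":0},{"dx":0,"dy":0,"dz":-0.56,"rx":0,"ry":0,"rz":0},{"dx":0,"dy":0,"dz":-0.56,"rx":0,"ry":0,"rz":0},{"dx":0,"dy":0,"dz":-0.56,"rx":0,"ry":0,"rz":0},{"dx":0,"dy":0,"dz":-0.56,"rx":0,"ry":0,"rz":0},{"dx":0,"dy":0,"dz":-0.56,"rx":0,"ry":0,"rz":0}])

```text
t: 5.3
tcp_pos: [0.5477, -0.003, 0.0304]
tool_rot: [0.04, 0.999, -0.0, 0.0]
force: [-0.2, 0.9, -0.1]
finger_gap: 1.003
gripper_force: 0.0
```

Call:
move_arm(targets=[{"dx":0,"dy":0,"dz":0,"rx":0,"ry":0,"rz":0},{"dx":0,"dy":0,"dz":0,"rx":0,"ry":0,"rz":0},{"dx":0,"dy":0,"dz":0,"rx":0,"ry":0,"rz":0},{"dx":0,"dy":0,"dz":0,"rx":0,"ry":0,"rz":0},{"dx":0,"dy":0,"dz":0,"rx":0,"ry":0,"rz":0},{"dx":0,"dy":0,"dz":0,"rx":0,"ry":0,"rz":0},{"dx":0,"dy":0,"dz":0,"rx":0,"ry":0,"rz":0},{"dx":0,"dy":0,"dz":0,"rx":0,"ry":0,"rz":0},{"dx":0,"dy":0,"dz":0,"rx":0,"ry":0,"rz":0},{"dx":0,"dy":0,"dz":0,"rx":0,"ry":0,"rz":0}], claw=40, newtons=30)

```text
t: 6.55
tcp_pos: [0.5476, -0.003, 0.0313]
tool_rot: [0.04, 0.999, -0.0, -0.0]
force: [-0.2, -0.6, -3.0]
finger_gap: 0.715
gripper_force: 33.0
```

Call:
move_arm(targets=[{"dx":0,"dy":0,"dz":0.1,"rx":0,"ry":0,"rz":0},{"dx":0,"dy":0,"dz":0.2,"rx":0,"ry":0,"rz":0},{"dx":0,"dy":0,"dz":0.4,"rx":0,"ry":0,"rz":0},{"dx":0,"dy":0,"dz":0.5,"rx":0,"ry":0,"rz":0},{"dx":0,"dy":0,"dz":0.5,"rx":0,"ry":0,"rz":0},{"dx":0,"dy":0,"dz":0.5,"rx":0,"ry":0,"rz":0},{"dx":0,"dy":0,"dz":0.5,"rx":0,"ry":0,"rz":0},{"dx":0,"dy":0,"dz":0.4,"rx":0,"ry":0,"rz":0},{"dx":0,"dy":0,"dz":0.3,"rx":0,"ry":0,"rz":0},{"dx":0,"dy":0,"dz":0.2,"rx":0,"ry":0,"rz":0}])

```text
t: 7.8
tcp_pos: [0.5476, -0.0029, 0.1217]
tool_rot: [0.04, 0.999, -0.0, 0.0]
force: [-0.1, 0.2, -1.9]
finger_gap: 0.715
gripper_force: 33.1
```

Call:
move_arm(targets=[{"dx":-0.06,"dy":0.3,"dz":0,"rx":0,"ry":0,"rz":0},{"dx":-0.12,"dy":0.6,"dz":0,"rx":0,"ry":0,"rz":0},{"dx":-0.18,"dy":0.9,"dz":0,"rx":0,"ry":0,"rz":0},{"dx":-0.18,"dy":0.9,"dz":0,"rx":0,"ry":0,"rz":0},{"dx":-0.18,"dy":0.9,"dz":0,"rx":0,"ry":0,"rz":0},{"dx":-0.18,"dy":0.9,"dz":0,"rx":0,"ry":0,"rz":0},{"dx":-0.18,"dy":0.9,"dz":0,"rx":0,"ry":0,"rz":0},{"dx":-0.18,"dy":0.9,"dz":0,"rx":0,"ry":0,"rz":0},{"dx":-0.18,"dy":0.9,"dz":0,"rx":0,"ry":0,"rz":0},{"dx":-0.18,"dy":0.9,"dz":0,"rx":0,"ry":0,"rz":0}])

```text
t: 9.05
tcp_pos: [0.5058, 0.2012, 0.1208]
tool_rot: [0.04, 0.999, -0.0, -0.001]
force: [-0.2, -1.1, -2.0]
finger_gap: 0.716
gripper_force: 33.2
```

Call:
move_arm(targets=[{"dx":-0.18,"dy":0.9,"dz":0,"rx":0,"ry":0,"rz":0},{"dx":-0.18,"dy":0.9,"dz":0,"rx":0,"ry":0,"rz":0},{"dx":-0.18,"dy":0.9,"dz":0,"rx":0,"ry":0,"rz":0},{"dx":-0.18,"dy":0.9,"dz":0,"rx":0,"ry":0,"rz":0},{"dx":-0.18,"dy":0.9,"dz":0,"rx":0,"ry":0,"rz":0},{"dx":-0.18,"dy":0.9,"dz":0,"rx":0,"ry":0,"rz":0},{"dx":-0.18,"dy":0.9,"dz":0,"rx":0,"ry":0,"rz":0},{"dx":-0.14,"dy":0.7,"dz":0,"rx":0,"ry":0,"rz":0},{"dx":-0.1,"dy":0.4,"dz":0,"rx":0,"ry":0,"rz":0},{"dx":-0.05,"dy":0.2,"dz":0,"rx":0,"ry":0,"rz":0}])

```text
t: 10.3
tcp_pos: [0.4678, 0.3899, 0.1211]
tool_rot: [0.04, 0.999, -0.0, -0.0]
force: [-0.4, 0.4, -2.6]
finger_gap: 0.714
gripper_force: 33.2
```

```bash
python3 - <<'E'
from h import *
a=cams.snapshot("scene");t=cams.snapshot("top")
cv2.imwrite("pics/j.png",np.hstack([a[220:384,220:450,::-1],cv2.resize(t[170:330,60:200,::-1],(144,164))]).repeat(2,0).repeat(2,1))
E
```

```text
(no output)
```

View pics/j.png

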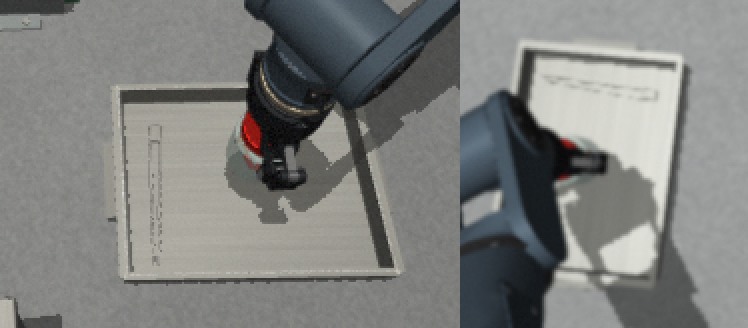

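The jar is held upright over the middle of the tray, clear of the tweezers. I'll lower it now.

Call:
move_arm(targets=[{"dx":0,"dy":0,"dz":-0.3,"rx":0,"ry":0,"rz":0},{"dx":0,"dy":0,"dz":-0.5,"rx":0,"ry":0,"rz":0},{"dx":0,"dy":0,"dz":-0.5,"rx":0,"ry":0,"rz":0},{"dx":0,"dy":0,"dz":-0.5,"rx":0,"ry":0,"rz":0},{"dx":0,"dy":0,"dz":-0.5,"rx":0,"ry":0,"rz":0},{"dx":0,"dy":0,"dz":-0.4,"rx":0,"ry":0,"rz":0},{"dx":0,"dy":0,"dz":-0.3,"rx":0,"ry":0,"rz":0},{"dx":0,"dy":0,"dz":-0.2,"rx":0,"ry":0,"rz":0},{"dx":0,"dy":0,"dz":-0.1,"rx":0,"ry":0,"rz":0},{"dx":0,"dy":0,"dz":-0.06,"rx":0,"ry":0,"rz":0}])

```text
t: 11.65
tcp_pos: [0.4685, 0.3897, 0.0374]
tool_rot: [0.04, 0.999, 0.0, 0.0]
force: [0.3, -0.1, -1.5]
finger_gap: 0.712
gripper_force: 33.2
```

Call:
move_arm(targets=[{"dx":0,"dy":0,"dz":-0.02,"rx":0,"ry":0,"rz":0},{"dx":0,"dy":0,"dz":-0.02,"rx":0,"ry":0,"rz":0},{"dx":0,"dy":0,"dz":-0.02,"rx":0,"ry":0,"rz":0},{"dx":0,"dy":0,"dz":-0.02,"rx":0,"ry":0,"rz":0},{"dx":0,"dy":0,"dz":0,"rx":0,"ry":0,"rz":0},{"dx":0,"dy":0,"dz":0,"rx":0,"ry":0,"rz":0},{"dx":0,"dy":0,"dz":0,"rx":0,"ry":0,"rz":0},{"dx":0,"dy":0,"dz":0,"rx":0,"ry":0,"rz":0},{"dx":0,"dy":0,"dz":0,"rx":0,"ry":0,"rz":0},{"dx":0,"dy":0,"dz":0,"rx":0,"ry":0,"rz":0}])

```text
t: 12.9
tcp_pos: [0.4684, 0.3895, 0.0353]
tool_rot: [0.04, 0.999, 0.0, 0.0]
force: [-0.6, 0.5, -3.0]
finger_gap: 0.714
gripper_force: 33.2
```

Call:
move_arm(targets=[{"dx":0,"dy":0,"dz":-0.02,"rx":0,"ry":0,"rz":0},{"dx":0,"dy":0,"dz":-0.02,"rx":0,"ry":0,"rz":0},{"dx":0,"dy":0,"dz":-0.02,"rx":0,"ry":0,"rz":0},{"dx":0,"dy":0,"dz":0,"rx":0,"ry":0,"rz":0},{"dx":0,"dy":0,"dz":0,"rx":0,"ry":0,"rz":0},{"dx":0,"dy":0,"dz":0,"rx":0,"ry":0,"rz":0},{"dx":0,"dy":0,"dz":0,"rx":0,"ry":0,"rz":0},{"dx":0,"dy":0,"dz":0,"rx":0,"ry":0,"rz":0},{"dx":0,"dy":0,"dz":0,"rx":0,"ry":0,"rz":0},{"dx":0,"dy":0,"dz":0,"rx":0,"ry":0,"rz":0}])

```text
t: 14.15
tcp_pos: [0.4684, 0.3895, 0.0341]
tool_rot: [0.04, 0.999, 0.0, 0.0]
force: [-0.8, -2.4, 5.0]
finger_gap: 0.715
gripper_force: 33.7
```

The jar is touching the tray floor, with the force now +5 N upward. I'll open the fingers, rise, and go back towards the pull.

Call:
move_arm(targets=[{"dx":0,"dy":0,"dz":0,"rx":0,"ry":0,"rz":0},{"dx":0,"dy":0,"dz":0,"rx":0,"ry":0,"rz":0},{"dx":0,"dy":0,"dz":0,"rx":0,"ry":0,"rz":0},{"dx":0,"dy":0,"dz":0,"rx":0,"ry":0,"rz":0},{"dx":0,"dy":0,"dz":0,"rx":0,"ry":0,"rz":0},{"dx":0,"dy":0,"dz":0,"rx":0,"ry":0,"rz":0},{"dx":0,"dy":0,"dz":0,"rx":0,"ry":0,"rz":0},{"dx":0,"dy":0,"dz":0.1,"rx":0,"ry":0,"rz":0},{"dx":0,"dy":0,"dz":0.3,"rx":0,"ry":0,"rz":0},{"dx":0,"dy":0,"dz":0.5,"rx":0,"ry":0,"rz":0}], claw=100)

```text
t: 15.4
tcp_pos: [0.4682, 0.3895, 0.0568]
tool_rot: [0.04, 0.999, -0.0, -0.0]
force: [-0.0, -0.2, 0.9]
finger_gap: 1.001
gripper_force: 0.0
```

Call:
move_arm(targets=[{"dx":0,"dy":0,"dz":0.6,"rx":0,"ry":0,"rz":0},{"dx":0,"dy":0,"dz":0.6,"rx":0,"ry":0,"rz":0},{"dx":0,"dy":0,"dz":0.8,"rx":0,"ry":0,"rz":0},{"dx":0,"dy":0,"dz":0.8,"rx":0,"ry":0,"rz":0},{"dx":0,"dy":0,"dz":0.8,"rx":0,"ry":0,"rz":0},{"dx":0,"dy":0,"dz":0.5,"rx":0,"ry":0,"rz":0},{"dx":0.1,"dy":-0.5,"dz":0.2,"rx":0,"ry":0,"rz":0},{"dx":0.2,"dy":-1,"dz":0,"rx":0,"ry":0,"rz":0},{"dx":0.2,"dy":-1,"dz":0,"rx":0,"ry":0,"rz":0},{"dx":0.2,"dy":-1,"dz":0,"rx":0,"ry":0,"rz":0}])

```text
t: 16.65
tcp_pos: [0.4855, 0.3003, 0.1633]
tool_rot: [0.04, 0.999, -0.0, -0.001]
force: [0.2, 0.1, -0.1]
finger_gap: 1.002
gripper_force: 0.0
```

Call:
move_arm(targets=[{"dx":0.2,"dy":-1,"dz":0,"rx":0,"ry":0,"rz":0},{"dx":0.2,"dy":-1,"dz":0,"rx":0,"ry":0,"rz":0},{"dx":0.2,"dy":-1,"dz":0,"rx":0,"ry":0,"rz":0},{"dx":0.2,"dy":-1,"dz":0,"rx":0,"ry":0,"rz":0},{"dx":0.2,"dy":-1,"dz":0,"rx":0,"ry":0,"rz":0},{"dx":0.2,"dy":-1,"dz":0,"rx":0,"ry":0,"rz":0},{"dx":0.2,"dy":-1,"dz":0,"rx":0,"ry":0,"rz":0},{"dx":0.2,"dy":-1,"dz":0,"rx":0,"ry":0,"rz":0},{"dx":0.2,"dy":-1,"dz":0,"rx":0,"ry":0,"rz":0},{"dx":0.2,"dy":-1,"dz":0,"rx":0,"ry":0,"rz":0}])

```text
t: 17.9
tcp_pos: [0.5351, 0.0505, 0.1633]
tool_rot: [0.04, 0.999, -0.0, -0.001]
force: [1.0, -0.5, -1.6]
finger_gap: 1.004
gripper_force: 0.0
```

```bash
python3 - <<'E'
from h import *
s=sensors.sense();print(s["t"],s["tcp_pos"],s["tool_rot"])
m=cams.camera_model("wrist");im=cams.snapshot("wrist");np.save("w4.npy",m);cv2.imwrite("pics/w4raw.png",im[:,:,::-1])
cv2.imwrite("pics/w4.png",cv2.resize(im[160:310,150:410,::-1],None,fx=3,fy=3,interpolation=cv2.INTER_CUBIC))
t=cams.snapshot("top");cv2.imwrite("pics/top4.png",t[:,:,::-1])
try:
    c,u,r=blob(roi(mask(t,170,8),60,180,180,320));print("jar lid",u,r,ray("top",u,.097))
except ValueError: print("lid hidden")
E
```

```text
17.9 [0.53510953 0.05050785 0.1633083 ] [ 4.04380742e-02  9.99181659e-01 -8.06861749e-05 -8.76454526e-04]
jar lid [117.90764618 248.12420654] 10.154877662658691 [0.4695402  0.38612026 0.097     ]
```

View pics/w4.png

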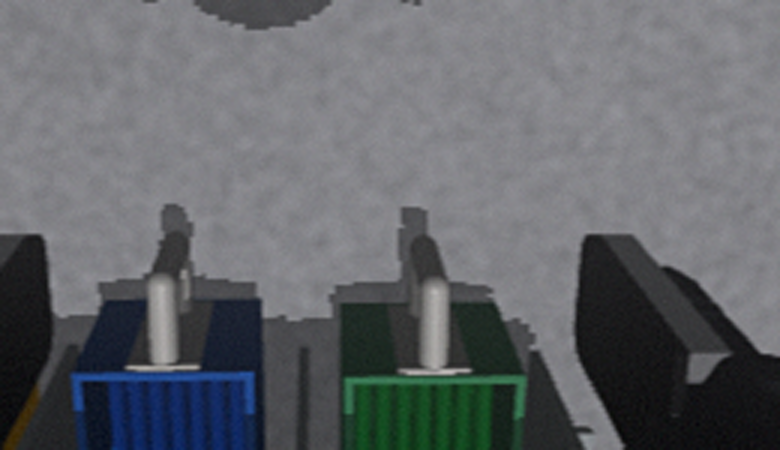

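The jar stands in the tray at (0.4695, 0.386). In this crop the blue pull's bar top is at (161,287), its foot at about (176,240), and the box's front top edge runs from (75,376) to (253,376). I'll cast those points.

```bash
python3 - <<'E'
from h import *
m=np.load("w4.npy",allow_pickle=True).item()
f=lambda x,y,z:ray("wrist",(150+x/3,160+y/3),z,m).round(4)
print("bar top",f(161,284,.047),"bar foot",f(176,238,.007))
a,b=f(75,376,.05),f(253,376,.05);print("box front",a,b,(a+b)/2,np.linalg.norm(a-b))
a,b=f(343,379,.05),f(524,379,.05);print("green",(a+b)/2,np.linalg.norm(a-b))
E
```

```text
bar top [ 0.5976 -0.0042  0.047 ] bar foot [ 0.5996 -0.0056  0.007 ]
box front [ 0.627  -0.0361  0.05  ] [0.6318 0.0225 0.05  ] [ 0.6294 -0.0068  0.05  ] 0.0587962583843564
green [0.6377 0.0817 0.05  ] 0.05979297617613628
```

Call:
move_arm(targets=[{"dx":0.26,"dy":-0.22,"dz":-0.35,"rx":0,"ry":0,"rz":-0.02},{"dx":0.26,"dy":-0.22,"dz":-0.35,"rx":0,"ry":0,"rz":0},{"dx":0.26,"dy":-0.22,"dz":-0.35,"rx":0,"ry":0,"rz":0},{"dx":0.26,"dy":-0.22,"dz":-0.35,"rx":0,"ry":0,"rz":0},{"dx":0.26,"dy":-0.22,"dz":-0.35,"rx":0,"ry":0,"rz":0},{"dx":0.26,"dy":-0.22,"dz":-0.35,"rx":0,"ry":0,"rz":0},{"dx":0.26,"dy":-0.22,"dz":-0.35,"rx":0,"ry":0,"rz":0},{"dx":0.26,"dy":-0.22,"dz":-0.35,"rx":0,"ry":0,"rz":0},{"dx":0.26,"dy":-0.22,"dz":-0.35,"rx":0,"ry":0,"rz":0},{"dx":0.26,"dy":-0.22,"dz":-0.35,"rx":0,"ry":0,"rz":0}], claw=50)

```text
t: 19.25
tcp_pos: [0.6013, -0.0034, 0.0757]
tool_rot: [0.045, 0.999, -0.0, 0.0]
force: [1.3, -0.3, -0.8]
finger_gap: 0.496
gripper_force: 0.0
```

Call:
move_arm(targets=[{"dx":0,"dy":0,"dz":-0.25,"rx":0,"ry":0,"rz":0},{"dx":0,"dy":0,"dz":-0.25,"rx":0,"ry":0,"rz":0},{"dx":0,"dy":0,"dz":-0.25,"rx":0,"ry":0,"rz":0},{"dx":0,"dy":0,"dz":-0.25,"rx":0,"ry":0,"rz":0},{"dx":0,"dy":0,"dz":-0.25,"rx":0,"ry":0,"rz":0},{"dx":0,"dy":0,"dz":-0.25,"rx":0,"ry":0,"rz":0},{"dx":0,"dy":0,"dz":-0.25,"rx":0,"ry":0,"rz":0},{"dx":0,"dy":0,"dz":-0.25,"rx":0,"ry":0,"rz":0},{"dx":0,"dy":0,"dz":-0.25,"rx":0,"ry":0,"rz":0},{"dx":0,"dy":0,"dz":-0.25,"rx":0,"ry":0,"rz":0}])

```text
t: 20.5
tcp_pos: [0.6009, -0.003, 0.0134]
tool_rot: [0.045, 0.999, 0.0, 0.0]
force: [-0.2, -1.1, 0.0]
finger_gap: 0.502
gripper_force: 0.0
```

Call:
move_arm(targets=[{"dx":0,"dy":0,"dz":0,"rx":0,"ry":0,"rz":0},{"dx":0,"dy":0,"dz":0,"rx":0,"ry":0,"rz":0},{"dx":0,"dy":0,"dz":0,"rx":0,"ry":0,"rz":0},{"dx":0,"dy":0,"dz":0,"rx":0,"ry":0,"rz":0},{"dx":0,"dy":0,"dz":0,"rx":0,"ry":0,"rz":0},{"dx":0,"dy":0,"dz":0,"rx":0,"ry":0,"rz":0},{"dx":0,"dy":0,"dz":0,"rx":0,"ry":0,"rz":0},{"dx":0,"dy":0,"dz":0,"rx":0,"ry":0,"rz":0},{"dx":0,"dy":0,"dz":0,"rx":0,"ry":0,"rz":0},{"dx":0,"dy":0,"dz":0,"rx":0,"ry":0,"rz":0}], claw=0, newtons=40)

```text
t: 21.75
tcp_pos: [0.6009, -0.003, 0.0139]
tool_rot: [0.045, 0.999, -0.0, 0.0]
force: [0.2, -0.2, -0.6]
finger_gap: 0.105
gripper_force: 38.9
```

The bar is pinched, at a gap of about 9–10 mm. I'll draw the box out along its own axis.

Call:
move_arm(targets=[{"dx":-0.1,"dy":0.01,"dz":0,"rx":0,"ry":0,"rz":0},{"dx":-0.2,"dy":0.02,"dz":0,"rx":0,"ry":0,"rz":0},{"dx":-0.3,"dy":0.03,"dz":0,"rx":0,"ry":0,"rz":0},{"dx":-0.4,"dy":0.035,"dz":0,"rx":0,"ry":0,"rz":0},{"dx":-0.4,"dy":0.035,"dz":0,"rx":0,"ry":0,"rz":0},{"dx":-0.4,"dy":0.035,"dz":0,"rx":0,"ry":0,"rz":0},{"dx":-0.4,"dy":0.035,"dz":0,"rx":0,"ry":0,"rz":0},{"dx":-0.4,"dy":0.035,"dz":0,"rx":0,"ry":0,"rz":0},{"dx":-0.4,"dy":0.035,"dz":0,"rx":0,"ry":0,"rz":0},{"dx":-0.4,"dy":0.035,"dz":0,"rx":0,"ry":0,"rz":0}])

```text
t: 23.0
tcp_pos: [0.5152, 0.0047, 0.0139]
tool_rot: [0.045, 0.999, -0.0, 0.0]
force: [1.2, 0.2, -1.9]
finger_gap: 0.105
gripper_force: 38.9
```

Call:
move_arm(targets=[{"dx":-0.4,"dy":0.035,"dz":0,"rx":0,"ry":0,"rz":0},{"dx":-0.4,"dy":0.035,"dz":0,"rx":0,"ry":0,"rz":0},{"dx":-0.4,"dy":0.035,"dz":0,"rx":0,"ry":0,"rz":0},{"dx":-0.4,"dy":0.035,"dz":0,"rx":0,"ry":0,"rz":0},{"dx":-0.4,"dy":0.035,"dz":0,"rx":0,"ry":0,"rz":0},{"dx":-0.4,"dy":0.035,"dz":0,"rx":0,"ry":0,"rz":0},{"dx":-0.3,"dy":0.03,"dz":0,"rx":0,"ry":0,"rz":0},{"dx":-0.2,"dy":0.02,"dz":0,"rx":0,"ry":0,"rz":0},{"dx":-0.1,"dy":0.01,"dz":0,"rx":0,"ry":0,"rz":0},{"dx":0,"dy":0,"dz":0,"rx":0,"ry":0,"rz":0}])

```text
t: 24.25
tcp_pos: [0.4404, 0.0115, 0.0138]
tool_rot: [0.045, 0.999, 0.0, -0.0]
force: [-0.5, -0.6, -0.5]
finger_gap: 0.105
gripper_force: 38.9
```

Call:
move_arm(targets=[{"dx":0,"dy":0,"dz":0,"rx":0,"ry":0,"rz":0},{"dx":0,"dy":0,"dz":0,"rx":0,"ry":0,"rz":0},{"dx":0,"dy":0,"dz":0,"rx":0,"ry":0,"rz":0},{"dx":0,"dy":0,"dz":0.2,"rx":0,"ry":0,"rz":0},{"dx":0,"dy":0,"dz":0.6,"rx":0,"ry":0,"rz":0},{"dx":0,"dy":0,"dz":0.9,"rx":0,"ry":0,"rz":0},{"dx":0,"dy":0,"dz":1,"rx":0,"ry":0,"rz":0},{"dx":0,"dy":0,"dz":1,"rx":0,"ry":0,"rz":0},{"dx":0,"dy":0,"dz":1,"rx":0,"ry":0,"rz":0},{"dx":0,"dy":0,"dz":0.5,"rx":0,"ry":0,"rz":0}], claw=50)

```text
t: 25.5
tcp_pos: [0.4412, 0.0114, 0.1452]
tool_rot: [0.045, 0.999, -0.0, 0.001]
force: [1.0, 0.7, 0.1]
finger_gap: 0.501
gripper_force: 0.0
```

```bash
python3 - <<'E'
from h import *
s=sensors.sense();print(s["t"],s["tcp_pos"],s["tool_rot"])
m=cams.camera_model("wrist");im=cams.snapshot("wrist");np.save("w5.npy",m)
t=cams.snapshot("top");sc=cams.snapshot("scene")
for n,i in(("w5",im),("t5",t),("s5",sc)):cv2.imwrite(f"pics/{n}.png",i[:,:,::-1])
cv2.imwrite("pics/v5.png",np.hstack([cv2.resize(t[140:260,200:320,::-1],(480,480),interpolation=cv2.INTER_CUBIC),cv2.resize(sc[120:260,190:320,::-1],(310,480))]))
for n,i in(("top",t),("scene",sc)):
    c,u,r=blob(mask(i,100,125,s=130,v=50));b=cv2.minAreaRect(c);P=np.array([ray(n,p,.05)[:2] for p in cv2.boxPoints(b)]);print(n,b,P.round(3).tolist())
E
```

```text
25.5 [0.44115493 0.01138481 0.14520659] [ 4.54027494e-02  9.98968228e-01 -1.87522667e-04  1.01714127e-03]
top ((261.6264343261719, 219.35586547851562), (20.477964401245117, 40.18896484375), 4.39870548248291) [[0.495, 0.034], [0.607, 0.025], [0.602, -0.033], [0.49, -0.023]]
scene ((288.4464111328125, 181.6780548095703), (24.43060874938965, 46.95028305053711), 88.31531524658203) [[0.604, -0.031], [0.462, -0.018], [0.478, 0.07], [0.614, 0.058]]
```

View pics/v5.png

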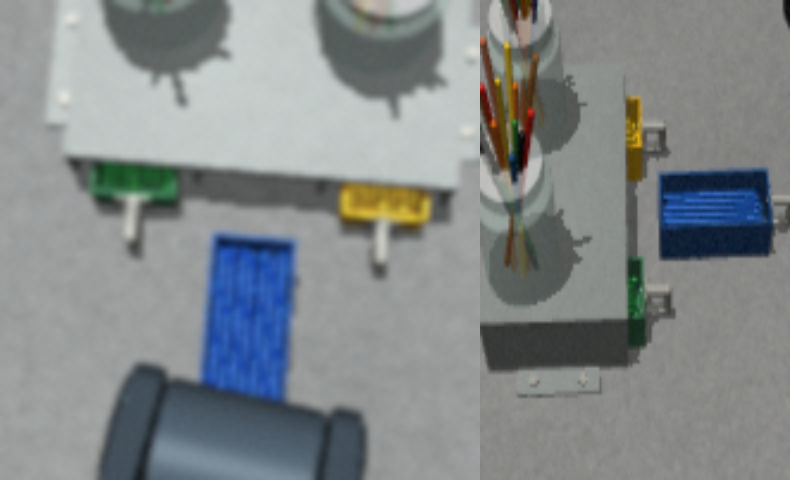

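The blue box is fully out and square in front of the bay, with its rear edge at about x=0.605. Its centre is about (0.537, 0.0025) and its yaw -5°. Next I'll grip it by its long sides.

Call:
move_arm(targets=[{"dx":0.385,"dy":-0.036,"dz":-0.1,"rx":0,"ry":0,"rz":0},{"dx":0.385,"dy":-0.036,"dz":-0.1,"rx":0,"ry":0,"rz":0},{"dx":0.385,"dy":-0.036,"dz":-0.1,"rx":0,"ry":0,"rz":0},{"dx":0.385,"dy":-0.036,"dz":-0.1,"rx":0,"ry":0,"rz":0},{"dx":0.385,"dy":-0.036,"dz":-0.1,"rx":0,"ry":0,"rz":0},{"dx":0.385,"dy":-0.036,"dz":-0.1,"rx":0,"ry":0,"rz":0},{"dx":0.385,"dy":-0.036,"dz":-0.1,"rx":0,"ry":0,"rz":0},{"dx":0.385,"dy":-0.036,"dz":-0.1,"rx":0,"ry":0,"rz":0},{"dx":0.385,"dy":-0.036,"dz":-0.1,"rx":0,"ry":0,"rz":0},{"dx":0.385,"dy":-0.036,"dz":-0.1,"rx":0,"ry":0,"rz":0}], claw=100)

```text
t: 26.9
tcp_pos: [0.5377, 0.0024, 0.1186]
tool_rot: [0.045, 0.999, 0.0, -0.0]
force: [-0.4, -0.5, -0.7]
finger_gap: 1.005
gripper_force: 0.0
```

```bash
python3 - <<'E'
from h import *
s=sensors.sense();print(s["t"],s["tcp_pos"],s["finger_gap"])
m=cams.camera_model("wrist");im=cams.snapshot("wrist");cv2.imwrite("pics/w6.png",im[:,:,::-1])
c,u,r=blob(mask(im,100,125,s=130,v=50));x,y,w,h=cv2.boundingRect(c);print(x,y,w,h)
p=c[:,0,:]
for row in range(y+20,y+h,20):
    q=p[p[:,1]==row][:,0]
    if len(q)>1: a,b=ray("wrist",(q.min(),row),.05,m),ray("wrist",(q.max(),row),.05,m);print(row,a[:2].round(4),b[:2].round(4),((a+b)/2)[:2].round(4))
E
```

```text
26.9 [0.53770019 0.00236526 0.11863125] 1.0052426178818037
212 107 86 178
127 [ 0.4787 -0.0224] [0.4841 0.0363] [0.4814 0.007 ]
147 [ 0.4926 -0.0235] [0.498  0.0349] [0.4953 0.0057]
167 [ 0.5071 -0.0246] [0.5125 0.0341] [0.5098 0.0047]
187 [ 0.5221 -0.0258] [0.5274 0.0325] [0.5247 0.0034]
207 [ 0.5376 -0.027 ] [0.5429 0.0309] [0.5403 0.0019]
227 [ 0.5537 -0.0291] [0.5591 0.0292] [5.564e-01 1.000e-04]
247 [ 0.5705 -0.0304] [0.5758 0.0275] [ 0.5732 -0.0015]
267 [ 0.588  -0.0318] [0.5933 0.0265] [ 0.5907 -0.0027]
```

The box centreline is within 1 mm of the TCP at (0.5377, 0.002). I'll descend, grip and lift.

Call:
move_arm(targets=[{"dx":0,"dy":0,"dz":-0.5,"rx":0,"ry":0,"rz":0},{"dx":0,"dy":0,"dz":-0.5,"rx":0,"ry":0,"rz":0},{"dx":0,"dy":0,"dz":-0.5,"rx":0,"ry":0,"rz":0},{"dx":0,"dy":0,"dz":-0.5,"rx":0,"ry":0,"rz":0},{"dx":0,"dy":0,"dz":-0.5,"rx":0,"ry":0,"rz":0},{"dx":0,"dy":0,"dz":-0.5,"rx":0,"ry":0,"rz":0},{"dx":0,"dy":0,"dz":-0.5,"rx":0,"ry":0,"rz":0},{"dx":0,"dy":0,"dz":-0.4,"rx":0,"ry":0,"rz":0},{"dx":0,"dy":0,"dz":-0.3,"rx":0,"ry":0,"rz":0},{"dx":0,"dy":0,"dz":-0.1,"rx":0,"ry":0,"rz":0}])

```text
t: 28.2
tcp_pos: [0.5369, 0.0024, 0.0108]
tool_rot: [0.045, 0.999, 0.0, -0.0]
force: [0.2, -0.7, -0.2]
finger_gap: 1.0
gripper_force: 0.0
```

Call:
move_arm(targets=[{"dx":0,"dy":0,"dz":0,"rx":0,"ry":0,"rz":0},{"dx":0,"dy":0,"dz":0,"rx":0,"ry":0,"rz":0},{"dx":0,"dy":0,"dz":0,"rx":0,"ry":0,"rz":0},{"dx":0,"dy":0,"dz":0,"rx":0,"ry":0,"rz":0},{"dx":0,"dy":0,"dz":0,"rx":0,"ry":0,"rz":0},{"dx":0,"dy":0,"dz":0,"rx":0,"ry":0,"rz":0},{"dx":0,"dy":0,"dz":0,"rx":0,"ry":0,"rz":0},{"dx":0,"dy":0,"dz":0,"rx":0,"ry":0,"rz":0},{"dx":0,"dy":0,"dz":0,"rx":0,"ry":0,"rz":0},{"dx":0,"dy":0,"dz":0,"rx":0,"ry":0,"rz":0}], claw=40, newtons=50)

```text
t: 29.45
tcp_pos: [0.5374, 0.0025, 0.0118]
tool_rot: [0.045, 0.999, -0.0, 0.0]
force: [-0.0, 1.2, 5.6]
finger_gap: 0.697
gripper_force: 55.9
```

Call:
move_arm(targets=[{"dx":0,"dy":0,"dz":0.1,"rx":0,"ry":0,"rz":0},{"dx":0,"dy":0,"dz":0.2,"rx":0,"ry":0,"rz":0},{"dx":0,"dy":0,"dz":0.3,"rx":0,"ry":0,"rz":0},{"dx":0,"dy":0,"dz":0.4,"rx":0,"ry":0,"rz":0},{"dx":0,"dy":0,"dz":0.4,"rx":0,"ry":0,"rz":0},{"dx":0,"dy":0,"dz":0.4,"rx":0,"ry":0,"rz":0},{"dx":0,"dy":0,"dz":0.4,"rx":0,"ry":0,"rz":0},{"dx":0,"dy":0,"dz":0.3,"rx":0,"ry":0,"rz":0},{"dx":0,"dy":0,"dz":0.2,"rx":0,"ry":0,"rz":0},{"dx":0,"dy":0,"dz":0.1,"rx":0,"ry":0,"rz":0}])

```text
t: 30.7
tcp_pos: [0.5371, 0.0024, 0.0816]
tool_rot: [0.045, 0.999, -0.0, 0.0]
force: [0.2, -0.9, -4.0]
finger_gap: 0.697
gripper_force: 55.3
```

```bash
python3 - <<'E'
from h import *
s=sensors.sense();print(s["t"],s["tcp_pos"],s["ft_torque"])
t=cams.snapshot("top");cv2.imwrite("pics/t7.png",t[:,:,::-1])
g=cv2.cvtColor(t,cv2.COLOR_RGB2GRAY);b=roi((g<60).astype(np.uint8),360,192,458,282)
h=cv2.convexHull(cv2.findNonZero(b));q=cv2.approxPolyDP(h,6,True)[:,0,:]
P=np.array([ray("top",p,.006)[:2] for p in q]);print(q.tolist(),P.round(4).tolist(),P.mean(0),(P.max(0)+P.min(0))/2)
# mat in scene view: dark border hull
sc=cams.snapshot("scene");g=cv2.cvtColor(sc,cv2.COLOR_RGB2GRAY);b=roi((g<60).astype(np.uint8),243,66,318,122)
h=cv2.convexHull(cv2.findNonZero(b));q=cv2.approxPolyDP(h,5,True)[:,0,:]
P=np.array([ray("scene",p,.006)[:2] for p in q]);print(q.tolist(),P.round(4).tolist(),P.mean(0))
E
```

```text
30.7 [0.53711642 0.00243191 0.0815878 ] [ 0.00192255 -0.04019731  0.00470814]
[[450, 276], [368, 274], [367, 208], [447, 202]] [[0.3874, -0.5313], [0.3944, -0.3], [0.5827, -0.305], [0.5985, -0.537]] [ 0.49076936 -0.41832055] [ 0.49297028 -0.41848729]
[[317, 110], [307, 121], [254, 119], [249, 76], [317, 66]] [[0.3762, -0.3137], [0.4229, -0.2635], [0.6079, -0.2977], [0.6011, -0.5377], [0.3227, -0.5635]] [ 0.46616899 -0.39523089]
```

The automatic mat contour was untidy because of other dark pixels in the masks. The clean first-image rectangle gives the centre at (0.497, -0.4215). I'll carry the box there and check with the wrist camera.

Call:
move_arm(targets=[{"dx":-0.03,"dy":-0.3,"dz":0,"rx":0,"ry":0,"rz":0},{"dx":-0.06,"dy":-0.6,"dz":0,"rx":0,"ry":0,"rz":0},{"dx":-0.09,"dy":-0.95,"dz":0,"rx":0,"ry":0,"rz":0},{"dx":-0.09,"dy":-0.95,"dz":0,"rx":0,"ry":0,"rz":0},{"dx":-0.09,"dy":-0.95,"dz":0,"rx":0,"ry":0,"rz":0},{"dx":-0.09,"dy":-0.95,"dz":0,"rx":0,"ry":0,"rz":0},{"dx":-0.09,"dy":-0.95,"dz":0,"rx":0,"ry":0,"rz":0},{"dx":-0.09,"dy":-0.95,"dz":0,"rx":0,"ry":0,"rz":0},{"dx":-0.09,"dy":-0.95,"dz":0,"rx":0,"ry":0,"rz":0},{"dx":-0.09,"dy":-0.95,"dz":0,"rx":0,"ry":0,"rz":0}])

```text
t: 32.05
tcp_pos: [0.5161, -0.212, 0.081]
tool_rot: [0.046, 0.999, 0.0, -0.0]
force: [0.3, 0.7, -2.7]
finger_gap: 0.698
gripper_force: 55.3
```

Call:
move_arm(targets=[{"dx":-0.09,"dy":-0.95,"dz":0,"rx":0,"ry":0,"rz":0},{"dx":-0.09,"dy":-0.95,"dz":0,"rx":0,"ry":0,"rz":0},{"dx":-0.09,"dy":-0.95,"dz":0,"rx":0,"ry":0,"rz":0},{"dx":-0.09,"dy":-0.95,"dz":0,"rx":0,"ry":0,"rz":0},{"dx":-0.09,"dy":-0.95,"dz":0,"rx":0,"ry":0,"rz":0},{"dx":-0.09,"dy":-0.95,"dz":0,"rx":0,"ry":0,"rz":0},{"dx":-0.09,"dy":-0.95,"dz":0,"rx":0,"ry":0,"rz":0},{"dx":-0.09,"dy":-0.95,"dz":0,"rx":0,"ry":0,"rz":0},{"dx":-0.06,"dy":-0.6,"dz":0,"rx":0,"ry":0,"rz":0},{"dx":-0.03,"dy":-0.3,"dz":0,"rx":0,"ry":0,"rz":0}])

```text
t: 33.3
tcp_pos: [0.4964, -0.4236, 0.0812]
tool_rot: [0.046, 0.999, 0.0, 0.0]
force: [0.5, 1.3, -3.1]
finger_gap: 0.694
gripper_force: 55.3
```

```bash
python3 - <<'E'
from h import *
s=sensors.sense();print(s["t"],s["tcp_pos"])
m=cams.camera_model("wrist");np.save("w8.npy",m);im=cams.snapshot("wrist");cv2.imwrite("pics/w8.png",im[:,:,::-1])
E
```

```text
33.3 [ 0.4963853  -0.42360457  0.08121908]
```

View pics/w8.png

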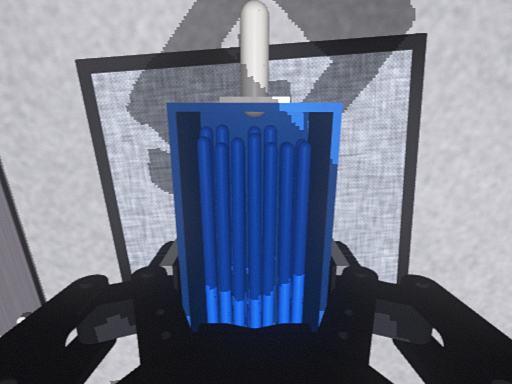

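The box is held level over the mat. The mat's near corners are at (77,60) and (427,34), and its side edges pass through about (122,282) and (411,282).

```bash
python3 - <<'E'
from h import *
m=np.load("w8.npy",allow_pickle=True).item()
a,b,c,d=[ray("wrist",p,.006,m)[:2] for p in((77,60),(427,34),(121,280),(411,280))]
print(a,b,c,d,np.linalg.norm(a-b))
y=(b-a)/np.linalg.norm(b-a);x=np.array([y[1],-y[0]])
print("yaw",np.degrees(np.arctan2(x[1],x[0])),"centre",(a+b)/2+.11*x)
E
```

```text
[ 0.38471593 -0.53525841] [ 0.39058024 -0.29821182] [ 0.55489177 -0.54146868] [ 0.57722261 -0.29959301] 0.23711912301098118
yaw -1.4171536283714818 centre [ 0.49761444 -0.41945558]
```

Call:
move_arm(targets=[{"dx":0,"dy":0.03,"dz":-0.2,"rx":0,"ry":0,"rz":0.025},{"dx":0,"dy":0.03,"dz":-0.3,"rx":0,"ry":0,"rz":0.025},{"dx":0,"dy":0.03,"dz":-0.4,"rx":0,"ry":0,"rz":0.025},{"dx":0,"dy":0.03,"dz":-0.4,"rx":0,"ry":0,"rz":0.025},{"dx":0,"dy":0.03,"dz":-0.4,"rx":0,"ry":0,"rz":0.025},{"dx":0,"dy":0,"dz":-0.3,"rx":0,"ry":0,"rz":0},{"dx":0,"dy":0,"dz":-0.2,"rx":0,"ry":0,"rz":0},{"dx":0,"dy":0,"dz":-0.1,"rx":0,"ry":0,"rz":0},{"dx":0,"dy":0,"dz":-0.06,"rx":0,"ry":0,"rz":0},{"dx":0,"dy":0,"dz":-0.04,"rx":0,"ry":0,"rz":0}])

```text
t: 34.6
tcp_pos: [0.4967, -0.419, 0.0215]
tool_rot: [0.013, 1.0, -0.0, 0.0]
force: [0.0, -0.2, -2.6]
finger_gap: 0.699
gripper_force: 55.3
```

Call:
move_arm(targets=[{"dx":0,"dy":0,"dz":-0.02,"rx":0,"ry":0,"rz":0},{"dx":0,"dy":0,"dz":-0.02,"rx":0,"ry":0,"rz":0},{"dx":0,"dy":0,"dz":-0.02,"rx":0,"ry":0,"rz":0},{"dx":0,"dy":0,"dz":-0.02,"rx":0,"ry":0,"rz":0},{"dx":0,"dy":0,"dz":-0.02,"rx":0,"ry":0,"rz":0},{"dx":0,"dy":0,"dz":0,"rx":0,"ry":0,"rz":0},{"dx":0,"dy":0,"dz":0,"rx":0,"ry":0,"rz":0},{"dx":0,"dy":0,"dz":0,"rx":0,"ry":0,"rz":0},{"dx":0,"dy":0,"dz":0,"rx":0,"ry":0,"rz":0},{"dx":0,"dy":0,"dz":0,"rx":0,"ry":0,"rz":0}])

```text
t: 35.85
tcp_pos: [0.4966, -0.4188, 0.0188]
tool_rot: [0.013, 1.0, -0.0, 0.0]
force: [-0.3, 1.0, -3.5]
finger_gap: 0.695
gripper_force: 55.3
```

Call:
move_arm(targets=[{"dx":0,"dy":0,"dz":-0.01,"rx":0,"ry":0,"rz":0},{"dx":0,"dy":0,"dz":-0.01,"rx":0,"ry":0,"rz":0},{"dx":0,"dy":0,"dz":-0.01,"rx":0,"ry":0,"rz":0},{"dx":0,"dy":0,"dz":-0.01,"rx":0,"ry":0,"rz":0},{"dx":0,"dy":0,"dz":-0.01,"rx":0,"ry":0,"rz":0},{"dx":0,"dy":0,"dz":0,"rx":0,"ry":0,"rz":0},{"dx":0,"dy":0,"dz":0,"rx":0,"ry":0,"rz":0},{"dx":0,"dy":0,"dz":0,"rx":0,"ry":0,"rz":0},{"dx":0,"dy":0,"dz":0,"rx":0,"ry":0,"rz":0},{"dx":0,"dy":0,"dz":0,"rx":0,"ry":0,"rz":0}])

```text
t: 37.1
tcp_pos: [0.4966, -0.4188, 0.0178]
tool_rot: [0.013, 1.0, -0.0, -0.0]
force: [-1.4, 0.8, 2.1]
finger_gap: 0.696
gripper_force: 55.6
```

The box is touching the mat. I'll release it, rise and check.

Call:
move_arm(targets=[{"dx":0,"dy":0,"dz":0,"rx":0,"ry":0,"rz":0},{"dx":0,"dy":0,"dz":0,"rx":0,"ry":0,"rz":0},{"dx":0,"dy":0,"dz":0,"rx":0,"ry":0,"rz":0},{"dx":0,"dy":0,"dz":0,"rx":0,"ry":0,"rz":0},{"dx":0,"dy":0,"dz":0,"rx":0,"ry":0,"rz":0},{"dx":0,"dy":0,"dz":0,"rx":0,"ry":0,"rz":0},{"dx":0,"dy":0,"dz":0,"rx":0,"ry":0,"rz":0},{"dx":0,"dy":0,"dz":0.1,"rx":0,"ry":0,"rz":0},{"dx":0,"dy":0,"dz":0.3,"rx":0,"ry":0,"rz":0},{"dx":0,"dy":0,"dz":0.5,"rx":0,"ry":0,"rz":0}], claw=100)

```text
t: 38.35
tcp_pos: [0.4965, -0.4187, 0.0405]
tool_rot: [0.013, 1.0, 0.0, -0.0]
force: [-0.8, 0.1, -0.0]
finger_gap: 1.001
gripper_force: 0.0
```

Call:
move_arm(targets=[{"dx":0,"dy":0,"dz":0.8,"rx":0,"ry":0,"rz":0},{"dx":0,"dy":0,"dz":1,"rx":0,"ry":0,"rz":0},{"dx":0,"dy":0,"dz":1,"rx":0,"ry":0,"rz":0},{"dx":0,"dy":0,"dz":1,"rx":0,"ry":0,"rz":0},{"dx":0,"dy":0.6,"dz":1,"rx":0,"ry":0,"rz":0},{"dx":0,"dy":1,"dz":0.6,"rx":0,"ry":0,"rz":0},{"dx":0,"dy":1,"dz":0,"rx":0,"ry":0,"rz":0},{"dx":0,"dy":1,"dz":0,"rx":0,"ry":0,"rz":0},{"dx":0,"dy":1,"dz":0,"rx":0,"ry":0,"rz":0},{"dx":0,"dy":0.6,"dz":0,"rx":0,"ry":0,"rz":0}])

```text
t: 39.6
tcp_pos: [0.4964, -0.2869, 0.1751]
tool_rot: [0.012, 1.0, 0.0, -0.0]
force: [-0.8, 0.2, -0.1]
finger_gap: 1.002
gripper_force: 0.0
```

Call:
move_arm(targets=[{"dx":0,"dy":0.6,"dz":0,"rx":0,"ry":0,"rz":0},{"dx":0,"dy":0.8,"dz":0,"rx":0,"ry":0,"rz":0},{"dx":0,"dy":0.8,"dz":0,"rx":0,"ry":0,"rz":0},{"dx":0,"dy":0.8,"dz":0,"rx":0,"ry":0,"rz":0},{"dx":0,"dy":0.4,"dz":0,"rx":0,"ry":0,"rz":0},{"dx":0,"dy":0,"dz":0,"rx":0,"ry":0,"rz":0},{"dx":0,"dy":0,"dz":0,"rx":0,"ry":0,"rz":0},{"dx":0,"dy":0,"dz":0,"rx":0,"ry":0,"rz":0},{"dx":0,"dy":0,"dz":0,"rx":0,"ry":0,"rz":0},{"dx":0,"dy":0,"dz":0,"rx":0,"ry":0,"rz":0}])

```text
t: 40.85
tcp_pos: [0.4965, -0.2041, 0.175]
tool_rot: [0.013, 1.0, -0.0, -0.0]
force: [-0.1, -1.1, 0.5]
finger_gap: 1.0
gripper_force: 0.0
```

```bash
python3 - <<'E'
from h import *
t=cams.snapshot("top");cv2.imwrite("pics/end.png",t[:,:,::-1])
c,u,r=blob(roi(mask(t,100,125,s=110,v=40),360,190,460,285));b=cv2.minAreaRect(c);P=np.array([ray("top",p,.056)[:2] for p in cv2.boxPoints(b)]);print(b,P.round(3).tolist(),P.mean(0))
c,u,r=blob(roi(mask(t,170,8),60,180,180,320));print("jar",u,r,ray("top",u,.097)[:2])
E
```

```text
((412.1518859863281, 237.01617431640625), (50.82876968383789, 24.508386611938477), 87.33700561523438) [[0.565, -0.381], [0.567, -0.449], [0.428, -0.447], [0.425, -0.38]] [ 0.49631252 -0.41398004]
jar [117.90764618 248.12420654] 10.154877662658691 [0.4695402  0.38612026]
```

View pics/end.png

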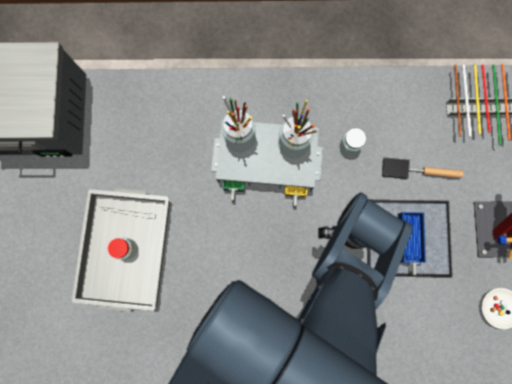

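The jar lid is at (119,248), upright in the tray. The blue box is flat in the middle of the mat at (412,238), everything else is in its place, and the gripper is clear.

```bash
python3 -c "
from station import order;print(order.sign_off())"
```

```text
the job is handed in; nothing more can be done
None
```

The jar is standing upright in the steel tray, the blue box is flat in the middle of the mat, both were released, and the job was handed in at about 41 s.

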